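# Prise the stuck grate out of the drip tray

### The arm

A 6-joint arm with a two-finger parallel gripper is mounted at the origin on a cart in front of the work surface, level with it; the furniture and walls round the work are solid. World frame = base frame: x ahead of the robot, y to its left, z up, the work surface at z = 0. Lengths are in m, angles in rad, forces in N, time in s.
With the tool pointing down it reaches from about 0.4 to 0.825 m from the base axis. Payload 7 kg.
Tool frame: the origin (TCP) lies between the finger pads; the fingertips stand 8 mm ahead of it and the grasp point (between the pads) lies 11 mm behind it (arm.finger_overhang is the distance from the TCP to the fingertips, in m); z points along the fingers, y is the line along which they close (so a half turn about z gives the same grasp; the last joint's range is limited). The gripper opens to 88 mm and grips with 3 to 60 N. Pads are 19 mm wide; open, the fingers measure 130 mm over their backs; the gripper's body (78 mm by 193 mm) begins 47 mm behind the grasp point.
Start: joints at [1.625, 0.359, 0.012, 0, -1.224, -0.288], TCP at [0.156, 0.657, 0.235] pointing down, gripper open.
Joint ranges: [-3.07, 3.07], [-1.43, 2.12], [-1.02, 1.25], [-3.03, 1.67], [-3.05, -0], [-3.03, 3.03]. Speed limits (rad/s): [2.39, 2.39, 3.01, 3.14, 3.14, 3.14].

### API

Orientations are given as [roll, pitch, yaw] about the fixed x, y, z axes, in that order (R = Rz(yaw) Ry(pitch) Rx(roll)).
In Python, from station import arm gives the robot as it stands.
- The arm moves only by the tool move_arm, never from a script. Its argument "rows" is text: rows parted by semicolons, each of 7 numbers parted by spaces: the turn, a rotation vector about the tool's x, y, z in degrees, then the shift along the tool's x, y, z in m, then the finger opening in m, from 0 to 0.0876. A call has 1 to 8 rows; each row shifts and turns the commanded pose from where the row before left it, along the tool's axes as they then stand; what a row does not reach is not made up. A row lasts 1/8 s, in which the tool goes at most 62.5 mm and 10.7 degrees, less where a joint would pass 70% of its speed; a pose out of reach is approached as far as the arm can. A call is refused whole if a number of a shift passes 0.0625 or a number of a turn 10.7, either way. A call with a gripper value outside its range is refused whole. The fingers move at their own pace and stop on an object; "squeeze" is the grip in N (left out, the last holds). Time passes only in rows, so rows that do not move let the fingers close. It gives the time, the measured TCP pose, the force, the opening and the grip force at its end, in the units of the state.
- arm.get_state(): the state, without advancing time (a new reading comes with each control period).
- arm.grab_frame(name): name is "scene" or "top"; returns (picture, depth): 480x640x3 uint8, blue, green, red; 480x640 float32, m along the optical axis (not along the pixel's ray), 0 where there is no reading.
- arm.camera_model(name): a dict with "mtx" (3x3 intrinsics, pixels), "camera_from_world" (4x4, takes a point from world to camera coordinates). Camera axes: x right, y down, z forward; pixel columns grow to the right and rows downward; lengths in m; the calibration is good to about 2 mm. A picture is of the moment at which its call begins. camera_model takes no time and is no camera call.
- arm.job_done(): hands the job in; it is judged then, once.
The state is a dict: "t": time; "q": joint angles; "qd": joint speeds; "joint_efforts": joint torques, N m; "eef_pos": TCP position; "ee_rot": TCP orientation; "force": force on the tool from outside, world axes, zero at the start; "moment": the same for the moment, N m; "width": finger opening in m; "gripper_force": force on a finger pad.
Only numpy, scipy, OpenCV 4.12 (cv2) and the standard library are available. Lean on these libraries where they do the work, as an engineer would, in place of code of your own. Each camera call takes 0.05 s, during which the arm holds its last target. There are 200 camera calls.

### The job

Take the small steel lever out of its leaning holder, put its toe through the notch at the end of the little drip tray, under the grate, and lean the lever well back so that the grate snaps out of its spring catches and that end stays up; do not pull at the grate with the fingers before the lever has freed it. Then stand the lever, toe down, in the plain steel cup, and lay the grate flat, right way up, in the black tray for washing. Do not tip over the cup or the other things on the counter.

Things in the scene. Friction and masses are not known exactly. Their poses are not given: they have to be found in the camera images.
- lever_grip (a point): Middle of the lever's black handle (20 x 16 mm in x, y; 70 mm long): the place to grip, firmly. The lever is an L-shaped steel bar, 150 mm long, 70 g. Axes: z up the shank to the handle's end, x the way the toe points. At first it stands in its holder, leaning 30 degrees, handle leaning to its -x side; it comes out along its own z (pull 80 mm).
- lever_heel (a point): The lever's heel: outer lower corner of its foot, 117 mm below the handle's middle (along z) and 2.5 mm to its -x. From here the toe runs 32 mm along +x, 10 mm wide, 4 mm thick (z 0 to 4 mm); the shank (x 0 to 5 mm, 10 mm wide) stands on the heel. Axes as lever_grip.
- holder_pocket (a point): Centre of the floor of the lever's holder: a dark steel pocket, 35x14 mm inside and 75 mm deep, on a 100x64 mm fixed foot, 22 mm over the counter. z is up; the pocket leans 30 degrees to its -x.
- tray_sill (a point): Where the lever's heel belongs: on the floor of the notch, 11 mm above the counter. The notch is 16 mm wide (y), open upwards and outwards, in the 12 mm thick -x end wall of the fixed steel drip tray; this point is 5 mm in from that wall's outer face. x points in under the grate, z up. Leaning the lever about 30 degrees to -x, about its heel, frees the grate; 40 does no harm.
- tray_recess (a point): Centre of the seated grate's underside, 20 mm above the counter; 9 mm of free height below it for the toe. The drip tray is 118 mm (x) by 84 mm (y), its top 32 mm high. Same axes as tray_sill. With the heel on tray_sill, lever upright, toe to +x, the toe reaches 24 mm under the grate.
- grate_centre (a point): Middle of the grate: slotted steel plate 96 (x) x 60 (y) x 12 mm (z, up), 0.15 kg. Seated it is flush with the drip tray, too snug to grip. About 6 N upwards at its -x end (at the notch) takes it past two sprung balls; it then stays on them, that end 10 mm up. Now its sides can be gripped across y near that end, 33 mm from the centre, and it lifts straight out.
- grate_front (a point): Middle of the lower edge of the grate's -x end (at the notch). There a lip 3 mm thick stands 5 mm out from the full-thickness part; the two balls in the tray's end wall, 21 mm either side of the notch's middle, hold this lip down. Same axes as grate_centre.
- cup_floor (a point): Centre of the floor inside the plain steel cup (no handle), 76 mm across at the mouth, about 54 mm inside at the floor, 88 mm tall, 0.12 kg, loose. Its z is up.
- wash_floor (a point): Centre of the inner floor (4 mm above the counter) of the black washing tray, fixed, 110 mm (x) by 200 mm (y) outside, 102 by 192 mm inside, rim 14 mm above the counter.
- shot_centre (a point): Centre of a small clear shot glass, 52 mm across, 62 mm tall, standing on the counter; not to be knocked over. Its z is up.
- tamp_centre (a point): Centre of a coffee tamper with a black knob, 58 mm across, 106 mm tall, standing on the counter; not to be knocked over. Its z is up.
- jug_centre (a point): Centre of a small steel milk pitcher with a handle, 103x73x94 mm, standing on the counter; not to be knocked over. Its z is up.
- pink_centre (a point): Centre of a pink steel cup, 75 mm across, 82 mm tall, standing on the counter; not to be knocked over. Its z is up.
There are look-alikes about, which are no part of the job. What is shaped like the part that bears cup_floor but orange is not meant.

How it is judged:
By the outcome, as a careful person would: the job done as asked, in the order asked, and still so for the second after the job is handed in, with the robot touching nothing.
It also fails if it takes over 72 s, if anything falls off the work surface, if the arm or the gripper's body presses on something with over 40 N, if the wrist force passes 120 N, or if a joint passes its speed limit or range.

## Working session

There is one attempt and no reset: what is moved stays moved. The work goes in short steps, Python scripts to look and compute and a tool call to move; the robot and the scene stay as the last step left them, time stands still between calls to the robot, and variables do not carry over. Pictures are saved under pics/ and viewed, at most 10 in all, crops included, and the job is handed in when it is done.

Besides the shell and the picture viewer there is one more tool, called after "Emit:" as a command line: name --argument value ..., lists and objects as JSON in quotes. move_arm: Moves the arm, as the interface text tells. Its arguments: {"type":"object","properties":{"rows":{"type":"string"},"squeeze":{"type":"number"}},"required":["rows"]}

```bash
ls; mkdir -p pics; python3 - <<'E'
from station import arm
import cv2,numpy as np
for n in("scene","top"):
    p,d=arm.grab_frame(n); cv2.imwrite(f"pics/{n}0.png",p); np.savez(f"pics/{n}0.npz",p=p,d=d)
    m=arm.camera_model(n); print(n,np.round(m["mtx"],1).tolist(),np.round(m["camera_from_world"],4).tolist())
    E=np.linalg.inv(m["camera_from_world"]); print(E[:3,3])
print(arm.get_state())
E
```

```text
pics
scene [[480.2, 0.0, 309.8], [0.0, 480.2, 241.4], [0.0, 0.0, 1.0]] [[0.5924, -0.8056, -0.0127, -0.3116], [-0.3394, -0.2352, -0.9108, 0.2718], [0.7307, 0.5438, -0.4127, 0.9459], [0.0, 0.0, 0.0, 1.0]]
[-0.41434128 -0.70152252  0.63399137]
top [[528.5, 0.0, 309.9], [0.0, 528.5, 244.3], [0.0, 0.0, 1.0]] [[-0.0883, -0.9961, 0.0017, 0.0474], [-0.9731, 0.0859, -0.2139, 0.5626], [0.2129, -0.0206, -0.9769, 1.4585], [0.0, 0.0, 0.0, 1.0]]
[0.2411456  0.02884888 1.54500964]
{'t': 0.1, 'q': array([ 1.62508827e+00,  3.59337395e-01,  1.10969248e-02, -3.20552887e-04,
       -1.22413348e+00, -2.88138753e-01]), 'qd': array([ 0.0020304 , -0.00297641,  0.00218233, -0.00012891, -0.00060976,
       -0.00118823]), 'joint_efforts': array([-8.47602823e-04, -5.84162271e+01,  2.93751812e+01,  7.01550320e+00,
        1.01984519e-02, -4.22915753e-05]), 'eef_pos': array([0.15631141, 0.65617164, 0.2336766 ]), 'ee_rot': array([ 3.13999443e+00, -1.59426305e-04, -2.33955828e-01]), 'force': array([ 0.49114139,  0.69759553, -0.45944206]), 'moment': array([-0.01824358, -0.00949365, -0.03182887]), 'gripper_force': 0.0, 'width': 0.0879246454805194}
```

View pics/scene0.png

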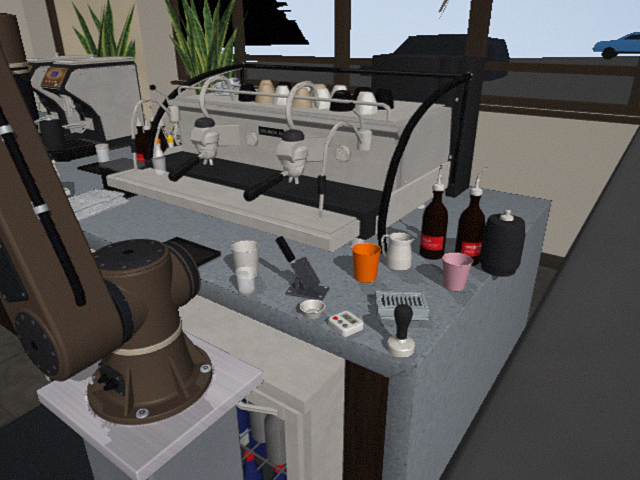

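View pics/top0.png

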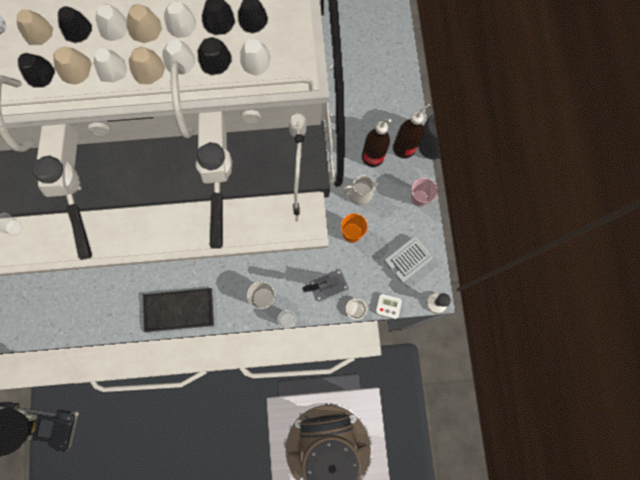

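The scene shows the base at the lower left. In the top view the drip tray is at about (408,258), the holder and lever at (325,286), the cup at (261,294), the shot glass at (287,318), the wash tray at (178,310) and the tamper at (440,300). Next I'll view enlarged crops of both.

```bash
cat > h.py <<'E'
import numpy as np,cv2
from station import arm
from scipy.spatial.transform import Rotation as R
def ray(n,u,v):
    m=arm.camera_model(n);E=np.linalg.inv(m["camera_from_world"])
    d=E[:3,:3]@np.linalg.inv(m["mtx"])@[u,v,1]; return E[:3,3],d
def onz(n,u,v,z):
    o,d=ray(n,u,v); return o+d*(z-o[2])/d[2]
def proj(n,P):
    m=arm.camera_model(n); P=np.atleast_2d(P); c=P@m["camera_from_world"][:3,:3].T+m["camera_from_world"][:3,3]
    q=c@m["mtx"].T; return q[:,:2]/q[:,2:]
def two(a,b):
    (o1,d1),(o2,d2)=ray("top",*a),ray("scene",*b)
    s=np.linalg.lstsq(np.c_[d1,-d2],o2-o1,rcond=None)[0]
    p,q=o1+d1*s[0],o2+d2*s[1]; return (p+q)/2,np.linalg.norm(p-q)
def pts(n,d):  # world cloud
    m=arm.camera_model(n);E=np.linalg.inv(m["camera_from_world"])
    v,u=np.mgrid[:480,:640]; c=np.stack([u,v,np.ones_like(u)],-1)@np.linalg.inv(m["mtx"]).T*d[...,None]
    return c@E[:3,:3].T+E[:3,3]
def pose(): 
    s=arm.get_state(); return s["eef_pos"],R.from_euler("xyz",s["ee_rot"])
E
python3 - <<'E'
from h import *
a=np.load("pics/top0.npz");b=np.load("pics/scene0.npz")
c1=cv2.resize(a["p"][220:330,290:460],None,fx=4.7,fy=4.7,interpolation=cv2.INTER_CUBIC)
c2=cv2.resize(b["p"][225:365,225:435],None,fx=3.8,fy=3.8,interpolation=cv2.INTER_CUBIC)
cv2.imwrite("pics/c1.png",c1);cv2.imwrite("pics/c2.png",c2)
P=pts("top",a["d"])
for n,(u,v) in dict(tray=(408,258),hold=(335,284),handle=(310,288),cup=(261,294),shot=(287,318),wash=(178,310),tamp=(442,299),counter=(390,220),jug=(362,188),pink=(424,190),orange=(354,228)).items(): print(n,P[v,u].round(3), onz("top",u,v,0).round(3))
E
```

```text
tray [ 0.507 -0.287  0.018] [ 0.511 -0.291  0.   ]
hold [ 0.445 -0.064  0.051] [ 0.452 -0.067  0.   ]
handle [0.429 0.009 0.133] [0.447 0.008 0.   ]
cup [ 0.442  0.152 -0.002] [0.442 0.152 0.   ]
shot [0.365 0.081 0.011] [0.365 0.082 0.   ]
wash [0.416 0.396 0.002] [0.417 0.396 0.   ]
tamp [ 0.371 -0.347  0.106] [ 0.381 -0.375  0.   ]
counter [ 0.629 -0.25   0.008] [ 0.631 -0.252  0.   ]
jug [ 0.738 -0.178  0.006] [ 0.74  -0.178  0.   ]
pink [ 0.713 -0.364  0.013] [ 0.717 -0.367  0.   ]
orange [ 0.616 -0.141 -0.001] [ 0.616 -0.141  0.   ]
```

View pics/c1.png

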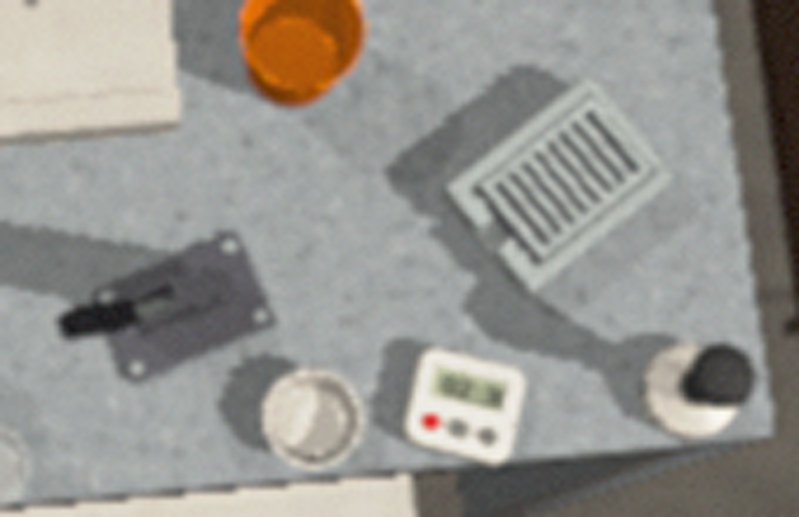

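View pics/c2.png

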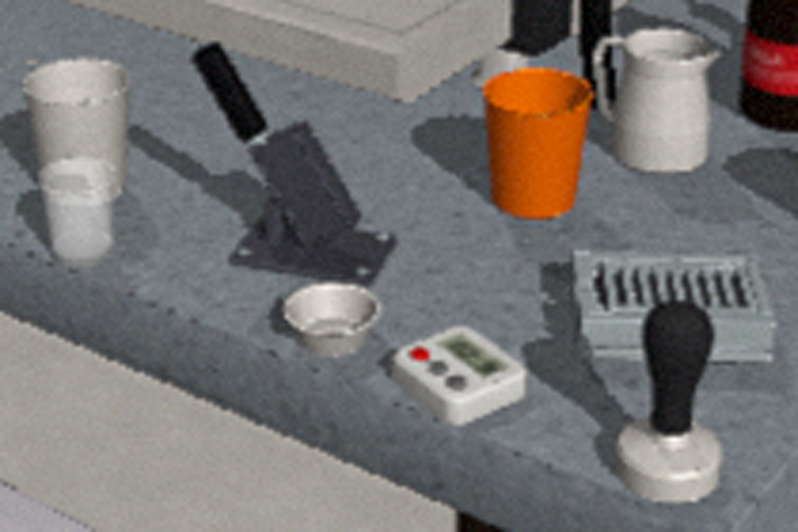

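The tray corners in crop c1 are at about (450,188), (592,80), (670,178) and (533,290). The notch is on the left-lower end at (487,240). The handle runs from (65,322) to (130,318), and the holder foot corners are at (230,232), (272,320), (137,382) and (95,292).

```bash
cat > m.py <<'E'
from h import *
a=np.load("pics/top0.npz");b=np.load("pics/scene0.npz")
def fp(x,y): return ((x+.5)/4.7-.5+290,(y+.5)/4.7-.5+220)
C=np.array([onz("top",*fp(*c),.032) for c in [(450,188),(592,80),(670,178),(533,290)]])
print("tray hand",C.round(4).tolist(),C.mean(0).round(4),np.linalg.norm(np.roll(C,-1,0)-C,axis=1).round(4))
x=(C[1]+C[2]-C[0]-C[3]);print("yaw",np.degrees(np.arctan2(x[1],x[0])), "notch",onz("top",*fp(487,238),.03))
for n,f in(("top",a),("scene",b)):
    P=pts(n,f["d"]); h=P[...,2]
    m=((h>.024)&(h<.045)&(np.hypot(P[...,0]-.505,P[...,1]+.29)<.09)).astype(np.uint8)
    k,l,s,_=cv2.connectedComponentsWithStats(m); i=1+s[1:,4].argmax(); q=P[l==i][:,:2]
    r=cv2.minAreaRect(q.astype(np.float32)*1000); print(n,"tray depth",r, np.median(h[l==i]), s[i,4])
F=np.array([onz("top",*fp(*c),.006) for c in [(232,230),(274,321),(135,383),(93,293)]])
print("foot",F.mean(0).round(4),np.linalg.norm(np.roll(F,-1,0)-F,axis=1).round(4)); x=F[0]+F[1]-F[2]-F[3];print("yaw",np.degrees(np.arctan2(x[1],x[0])))
# handle: dark mask in both
for n,f,(y0,y1,x0,x1) in(("top",a,(280,297,298,322)),("scene",b,(232,266,270,300))):
    g=f["p"][y0:y1,x0:x1].max(2)<45; g=g.astype(np.uint8)
    k,l,s,_=cv2.connectedComponentsWithStats(g); i=1+s[1:,4].argmax(); v,u=np.nonzero(l==i)
    r=cv2.minAreaRect(np.c_[u+x0,v+y0].astype(np.float32)); print(n,"handle",r,s[i,4])
    bx=cv2.boxPoints(r); e=sorted([(bx[j]+bx[(j+1)%4])/2 for j in range(4)],key=lambda z:np.linalg.norm(z-r[0]))[2:]; print(e)
    P=pts(n,f["d"])[y0:y1,x0:x1][l==i]; 
    ok=(P[:,2]>.08)&(P[:,2]<.2); print("cloud mean",P[ok].mean(0), ok.sum())
    print("svd",np.linalg.svd(P[ok]-P[ok].mean(0),full_matrices=False)[2][0])
E
python3 m.py
```

```text
tray hand [[0.5061, -0.218, 0.032], [0.5665, -0.3147, 0.032], [0.5003, -0.3548, 0.032], [0.4383, -0.2613, 0.032]] [ 0.5028 -0.2872  0.032 ] [0.1141 0.0774 0.1122 0.0804]
yaw -57.211244102831486 notch [ 0.47319261 -0.23740807  0.03      ]
top tray depth ((503.75433349609375, -285.4361572265625), (83.95294189453125, 119.2889175415039), 32.954734802246094) 0.030453984307391546 936
scene tray depth ((504.3934631347656, -286.1903076171875), (88.75735473632812, 117.94264221191406), 33.00486755371094) 0.030758357579629747 795
foot [ 0.4506 -0.0478  0.006 ] [0.0629 0.095  0.0619 0.096 ]
yaw -70.77441143416672
top handle ((310.79730224609375, 287.2837829589844), (4.767570495605469, 14.302711486816406), 80.53767395019531) 67
[array([317.85135, 286.1081 ], dtype=float32), array([303.74326, 288.45947], dtype=float32)]
cloud mean [0.43187886 0.00665872 0.12641908] 67
svd [-0.16479969  0.52969934  0.83202144]
scene handle ((284.8970642089844, 248.66175842285156), (26.410781860351562, 7.717435836791992), 59.03623962402344) 203
[array([278.10294, 237.33823], dtype=float32), array([291.6912, 259.9853], dtype=float32)]
cloud mean [0.42880791 0.00474633 0.11718806] 202
svd [ 0.15378019 -0.48316028 -0.86192099]
```

```bash
cat >> m.py <<'E'
print("----")
for A,B in(((317.85,286.1),(291.7,260)),((303.74,288.46),(278.1,237.3)),((310.8,287.28),(284.9,248.66))): print(two(A,B))
P=pts("top",a["d"]); 
S=pts("scene",b["d"])
for n,Q in(("top",P),("scene",S)):
    for nm,c,rr,z0,z1 in(("cup",(.44,.14),.07,.06,.1),("shot",(.365,.082),.05,.035,.075),("wash",(.416,.396),.15,.007,.03),("pink",(.71,-.36),.07,.06,.1),("orange",(.61,-.14),.06,.06,.1),("tamp",(.38,-.36),.06,.08,.13),("foot",(.45,-.048),.075,.003,.014),("pocket",(.445,-.05),.07,.03,.095)):
        h=Q[...,2];m=(h>z0)&(h<z1)&(np.hypot(Q[...,0]-c[0],Q[...,1]-c[1])<rr); q=Q[m]
        if len(q)<20: print(n,nm,len(q));continue
        r=cv2.minAreaRect(q[:,:2].astype(np.float32)*1000); print(n,nm,np.round(r[0],1),np.round(r[1],1),round(r[2],1),len(q))
m=(f:=a["p"])[220:310,300:360]; 
hsv=cv2.cvtColor(f,cv2.COLOR_BGR2HSV); print("foot px",f[290,338],"counter",f[262,345],"wash",f[310,178])
E
python3 m.py | sed -n '/----/,$p'
```

```text
----
(array([ 0.4372627 , -0.01197235,  0.08679113]), np.float64(0.004047297643778056))
(array([0.42833448, 0.02588135, 0.1433092 ]), np.float64(0.0009590226775809437))
(array([0.43285062, 0.00723682, 0.11501643]), np.float64(0.0012976857708207144))
top cup [428.5 147.2] [74.9 73.2] 84.2 139
top shot [357.7  83. ] [50.4 50.6] 57.7 86
top wash [452.  397.2] [287.9 216. ] 89.2 642
top pink [ 692.3 -347.2] [71.7 75.8] 82.5 176
top orange [ 601.9 -130.8] [72.1 75.7] 83.4 169
top tamp [ 370.4 -350.9] [33.6 36.9] 89.5 160
top foot [451.7 -47.4] [145.8 144. ] 7.1 545
top pocket [447.3 -37.7] [21.4 80.1] 17.1 185
scene cup [430.  147.8] [80.9 73.5] 37.2 456
scene shot [357.8  82.4] [55.3 51. ] 65.2 307
scene wash [424.8 394.5] [206.7  97.8] 89.5 178
scene pink [ 693.2 -346.1] [78.6 74.2] 24.4 423
scene orange [ 602.2 -130.6] [82.6 74.6] 13.4 479
scene tamp [ 367.2 -353.8] [37.8 33.8] 84.9 284
scene foot [449.3 -46.9] [ 66.4 100.9] 18.7 400
scene pocket [445.8 -36.1] [26.6 85.9] 17.7 520
foot px [90 87 91] counter [172 172 169] wash [65 68 68]
```

```bash
cat >> h.py <<'E'
def axes(yaw,tilt): # tool x=lever x, tool z=-lever z; lever leaning 'tilt' deg to its -x
    return R.from_euler("z",yaw,degrees=True)*R.from_euler("y",-tilt,degrees=True)*R.from_euler("x",180,degrees=True)
def plan(wps,start=None):
    """wps: (pos,Rot,n). Prints rows: rotvec deg, shift, in the tool frame before each row's turn."""
    p,r=start or pose(); 
    for P,Q,n in wps:
        P=np.array(P); rv=(r.inv()*Q).as_rotvec(); print("-- dist %.3f ang %.1f"%(np.linalg.norm(P-p),np.degrees(np.linalg.norm(rv))))
        for i in range(n):
            s=r.inv().apply((P-p)/n); 
            print(" ".join("%.1f"%v for v in np.degrees(rv/n)),*("%.4f"%v for v in s))
            r=r*R.from_rotvec(rv/n)
            p=p+(P-p)*1.0/n if False else p+(P-p0)/n if False else p+r.apply([0,0,0])
        p=P; r=Q
E
python3 - <<'E'
import re
s=open('h.py').read()
i=s.index("            r=r*R.from_rotvec"); 
s=s[:i]+"            r=r*R.from_rotvec(rv/n)\n        p=P; r=Q\n"
open('h.py','w').write(s)
E
python3 - <<'E'
from h import *
H=np.array([.433,.007,.115]);Q=axes(-72,30);z=Q.as_matrix()[:,2];print(Q.as_matrix().round(3))
plan([((.37,.33,.27),axes(-45,0),7),(H-.079*z,Q,7)])
E
```

```text
[[ 0.268 -0.951  0.155]
 [-0.824 -0.309 -0.476]
 [ 0.5    0.    -0.866]]
-- dist 0.392 ang 31.6
0.0 -0.0 4.5 0.0405 0.0383 -0.0051
0.0 -0.0 4.5 0.0434 0.0350 -0.0051
0.0 -0.0 4.5 0.0460 0.0314 -0.0051
0.0 -0.0 4.5 0.0483 0.0277 -0.0052
0.0 -0.0 4.5 0.0504 0.0238 -0.0052
0.0 -0.0 4.5 0.0521 0.0198 -0.0052
0.0 -0.0 4.5 0.0535 0.0156 -0.0052
-- dist 0.303 ang 40.2
-1.0 4.2 3.8 0.0340 0.0237 0.0124
-1.0 4.2 3.8 0.0344 0.0212 0.0153
-1.0 4.2 3.8 0.0345 0.0186 0.0182
-1.0 4.2 3.8 0.0342 0.0160 0.0210
-1.0 4.2 3.8 0.0335 0.0134 0.0237
-1.0 4.2 3.8 0.0325 0.0108 0.0264
-1.0 4.2 3.8 0.0311 0.0082 0.0289
```

Emit:
move_arm --rows "0 0 4.5 0.0405 0.0383 -0.005 0.05; 0 0 4.5 0.0434 0.035 -0.005 0.05; 0 0 4.5 0.046 0.0314 -0.005 0.05; 0 0 4.5 0.0483 0.0277 -0.005 0.05; 0 0 4.5 0.0504 0.0238 -0.005 0.05; 0 0 4.5 0.0521 0.0198 -0.005 0.05; 0 0 4.5 0.0535 0.0156 -0.005 0.05; 0 0 0 0 0 0 0.05"

```text
t: 1.1
eef_pos: [0.3717, 0.3278, 0.2701]
ee_rot: [-3.141, 0.0, -0.788]
force: [-0.4, 0.7, 0.4]
width: 0.05
gripper_force: 0.0
```

Emit:
move_arm --rows "-1 4.2 3.8 0.034 0.0237 0.0124 0.05; -1 4.2 3.8 0.0344 0.0212 0.0153 0.05; -1 4.2 3.8 0.0345 0.0186 0.0182 0.05; -1 4.2 3.8 0.0342 0.016 0.021 0.05; -1 4.2 3.8 0.0335 0.0134 0.0237 0.05; -1 4.2 3.8 0.0325 0.0108 0.0264 0.05; -1 4.2 3.8 0.0311 0.0082 0.0289 0.05; 0 0 0 0 0 0 0.05"

```text
t: 2.1
eef_pos: [0.4203, 0.0432, 0.1813]
ee_rot: [3.14, -0.526, -1.259]
force: [1.1, 0.3, 0.3]
width: 0.0504
gripper_force: 0.0
```

```bash
python3 - <<'E'
from h import *
p,d=arm.grab_frame("scene");cv2.imwrite("pics/s1.png",cv2.resize(p[100:360,150:450],None,fx=2.3,fy=2.3,interpolation=cv2.INTER_CUBIC))
s=arm.get_state();print(s["t"],s["eef_pos"],s["q"].round(2),s["width"])
H=np.array([.433,.007,.115]);Q=axes(-72,30);z=Q.as_matrix()[:,2]
plan([(H+.011*z,Q,4)])
E
```

```text
2.15 [0.42108623 0.04486631 0.18212444] [ 0.96  0.04 -0.83  0.47 -1.09 -0.95] 0.04995711902422267
-- dist 0.089 ang 0.1
0.0 0.0 -0.0 0.0002 0.0001 0.0222
0.0 0.0 -0.0 0.0002 0.0001 0.0222
0.0 0.0 -0.0 0.0002 0.0001 0.0222
0.0 0.0 -0.0 0.0002 0.0001 0.0222
```

View pics/s1.png

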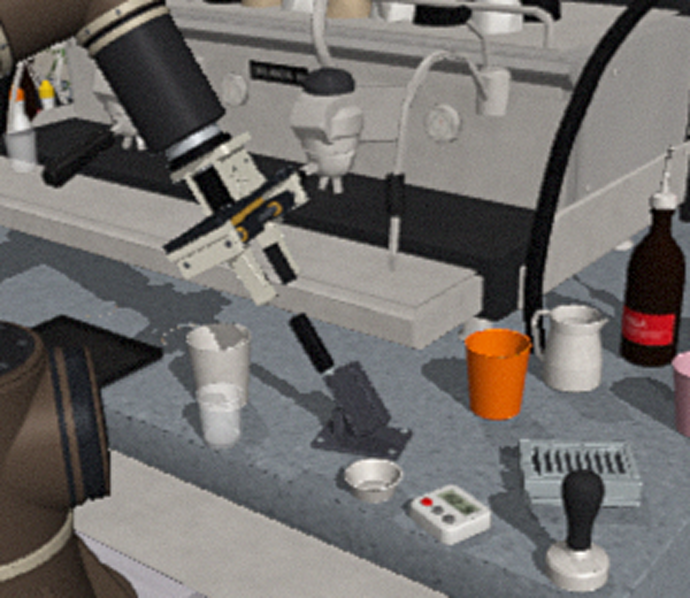

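The gripper at about (255,270) is lined up with the handle axis at (300,320), open on both sides of it. Next I move in, close and pull out.

Emit:
move_arm --rows "0 0 0 0 0 0.022 0.05; 0 0 0 0 0 0.022 0.05; 0 0 0 0 0 0.022 0.05; 0 0 0 0 0 0.022 0.05; 0 0 0 0 0 0 0.05" --squeeze 45

```text
t: 2.78
eef_pos: [0.435, 0.0036, 0.1062]
ee_rot: [-3.141, -0.523, -1.258]
force: [0.4, 0.4, -0.5]
width: 0.0501
gripper_force: 0.0
```

Emit:
move_arm --rows "0 0 0 0 0 0 0; 0 0 0 0 0 0 0; 0 0 0 0 0 0 0; 0 0 0 0 0 0 0; 0 0 0 0 0 0 0" --squeeze 45

```text
t: 3.4
eef_pos: [0.4353, 0.0038, 0.1067]
ee_rot: [-3.139, -0.522, -1.259]
force: [-2.9, 2.1, 4.7]
width: 0.0155
gripper_force: 45.0
```

Emit:
move_arm --rows "0 0 0 0 0 -0.015 0; 0 0 0 0 0 -0.02 0; 0 0 0 0 0 -0.02 0; 0 0 0 0 0 -0.02 0; 0 0 0 0 0 -0.02 0; 0 0 0 0 0 -0.02 0; 0 0 0 0 0 0 0"

```text
t: 4.28
eef_pos: [0.4176, 0.059, 0.2067]
ee_rot: [-3.137, -0.521, -1.26]
force: [-0.0, -0.1, 0.2]
width: 0.0161
gripper_force: 45.0
```

```bash
python3 - <<'E'
from h import *
s=arm.get_state();print(s["t"],s["eef_pos"],s["force"],s["width"])
# target: at tray, upright, raised 60mm, for viewing
T=np.array([.504,-.286,0]);u=np.array([np.cos(np.radians(-57)),np.sin(np.radians(-57)),0])
sill=T-u*(.059-.005)+[0,0,.011]; print("sill",sill)
Q=axes(-57,0)
G=sill-u*.032+[0,0,.117+.060]+u*.0025   # handle centre, heel 32 mm out of sill and 60 up
tcp=G+Q.as_matrix()[:,2]*.011; print(tcp)
plan([(tcp,Q,7)])
E
```

```text
4.275 [0.41759857 0.0590268  0.2066632 ] [-0.01898083 -0.0758416   0.19841205] 0.01610355881983608
sill [ 0.47458949 -0.24071179  0.011     ]
[ 0.45852264 -0.21597101  0.177     ]
-- dist 0.280 ang 33.4
0.5 -4.2 -2.1 0.0319 0.0066 0.0232
0.5 -4.2 -2.1 0.0332 0.0080 0.0207
0.5 -4.2 -2.1 0.0344 0.0094 0.0181
0.5 -4.2 -2.1 0.0352 0.0108 0.0154
0.5 -4.2 -2.1 0.0358 0.0123 0.0127
0.5 -4.2 -2.1 0.0362 0.0137 0.0099
0.5 -4.2 -2.1 0.0363 0.0151 0.0071
```

```bash
python3 - <<'E'
from h import *
Q=axes(-57,0)
plan([((.4585,-.216,.235),Q,8)])
E
```

```text
-- dist 0.279 ang 33.4
0.5 -3.7 -1.8 0.0315 0.0057 0.0140
0.5 -3.7 -1.8 0.0321 0.0069 0.0119
0.5 -3.7 -1.8 0.0326 0.0080 0.0097
0.5 -3.7 -1.8 0.0329 0.0091 0.0075
0.5 -3.7 -1.8 0.0330 0.0102 0.0053
0.5 -3.7 -1.8 0.0329 0.0113 0.0031
0.5 -3.7 -1.8 0.0327 0.0124 0.0008
0.5 -3.7 -1.8 0.0322 0.0134 -0.0014
```

Emit:
move_arm --rows "0.5 -3.7 -1.8 0.0315 0.0057 0.014 0; 0.5 -3.7 -1.8 0.0321 0.0069 0.0119 0; 0.5 -3.7 -1.8 0.0326 0.008 0.0097 0; 0.5 -3.7 -1.8 0.0329 0.0091 0.0075 0; 0.5 -3.7 -1.8 0.033 0.0102 0.0053 0; 0.5 -3.7 -1.8 0.0329 0.0113 0.0031 0; 0.5 -3.7 -1.8 0.0327 0.0124 0.0008 0; 0.5 -3.7 -1.8 0.0322 0.0134 -0.0014 0"

```text
t: 5.28
eef_pos: [0.4567, -0.2186, 0.2342]
ee_rot: [-3.137, -0.001, -1.0]
force: [-0.1, -0.1, -0.4]
width: 0.0159
gripper_force: 45.0
```

Emit:
move_arm --rows "0 0 0 0 0 0.03 0; 0 0 0 0 0 0.028 0; 0 0 0 0 0 0 0; 0 0 0 0 0 0 0"

```text
t: 5.78
eef_pos: [0.4579, -0.2174, 0.1774]
ee_rot: [-3.138, -0.004, -1.0]
force: [0.9, 0.4, 0.3]
width: 0.0157
gripper_force: 45.0
```

```bash
python3 - <<'E'
from h import *
for n in("scene","top"):
    p,d=arm.grab_frame(n); np.savez(f"pics/{n}2.npz",p=p,d=d)
    if n=="scene": A=cv2.resize(p[200:340,320:450],None,fx=4,fy=4,interpolation=cv2.INTER_CUBIC)
    else: B=cv2.resize(p[190:330,350:420],None,fx=3,fy=4,interpolation=cv2.INTER_CUBIC)
cv2.imwrite("pics/v2.png",np.hstack([A,B]))
s=arm.get_state();print(s["t"],s["eef_pos"],s["ee_rot"],s["q"].round(2))
P,r=pose(); M=r.as_matrix(); heel=P-.011*M[:,2]+.117*M[:,2]-.0025*M[:,0]; print("heel",heel); print(proj("scene",[heel,heel+.032*M[:,0]]),proj("top",[heel,heel+.032*M[:,0]]))
E
```

```text
5.875 [ 0.45836256 -0.21712584  0.17807733] [-3.13645408 -0.00515748 -0.99979965] [-0.05  0.12 -0.44  0.   -1.    0.62]
heel [ 0.45776515 -0.21518803  0.07206725]
[[365.69374201 284.31532845]
 [379.34787039 284.52636266]] [[388.39055812 273.83605873]
 [397.12227489 266.97172813]]
```

View pics/v2.png

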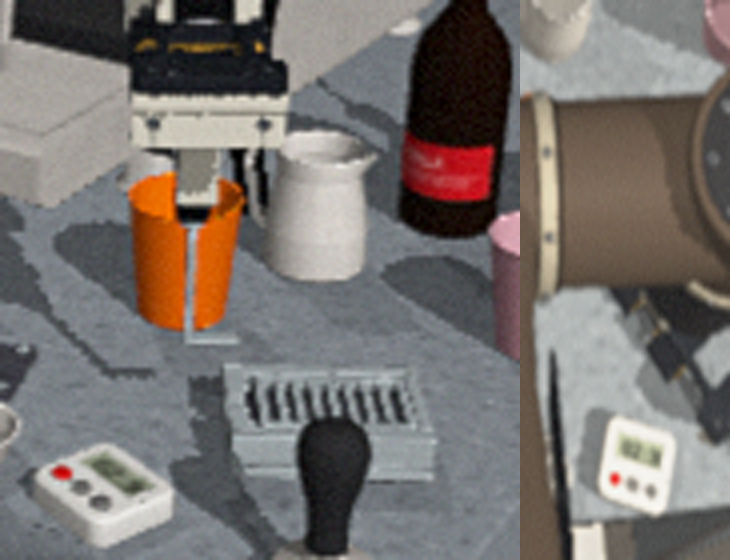

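The lever's heel is at full-image (366.6,285.3) and was predicted at (365.7,284.3). The toe end, at (379.4,285), matches too, so the lever is held as expected and in line with the notch. Next I back off, lower and insert.

Emit:
move_arm --rows "0 0 0 -0.012 0 0.015 0; 0 0 0 0 0 0.015 0; 0 0 0 0 0 0.015 0; 0 0 0 0 0 0.012 0; 0 0 0 0 0 0 0; 0 0 0 0 0 0 0"

```text
t: 6.62
eef_pos: [0.4518, -0.2073, 0.1201]
ee_rot: [-3.138, -0.004, -1.0]
force: [0.3, 0.1, -0.2]
width: 0.0158
gripper_force: 45.0
```

```bash
python3 - <<'E'
from h import *
p,d=arm.grab_frame("scene"); np.savez("pics/s3.npz",p=p,d=d)
cv2.imwrite("pics/v3.png",cv2.resize(p[255:325,350:440],None,fx=8,fy=8,interpolation=cv2.INTER_CUBIC))
s=arm.get_state();print(s["t"],s["eef_pos"],s["ee_rot"],s["force"])
P,r=pose(); M=r.as_matrix(); heel=P-.011*M[:,2]+.117*M[:,2]-.0025*M[:,0]; print("heel",heel); 
u=np.array([np.cos(np.radians(-57)),np.sin(np.radians(-57)),0]);v=np.array([-u[1],u[0],0]);sill=np.array([.4746,-.2407,.011]);print("to sill u,v,z",(sill-heel)@u,(sill-heel)@v,(sill-heel)[2])
print((proj("scene",[heel,heel+.032*M[:,0],sill-.005*u,sill-.005*u+.008*v,sill-.005*u-.008*v,sill-.005*u+[0,0,.021]+.008*v,sill-.005*u+[0,0,.021]-.008*v])-[350,255])*8)
E
```

```text
6.675 [ 0.45193009 -0.20724411  0.12027925] [-3.13729948 -0.0043316  -1.00033387] [ 0.67377491  0.32509366 -1.45071385]
heel [ 0.45121101 -0.2052807   0.01427039]
to sill u,v,z 0.04244368659586821 0.0003249240555182161 -0.003270389417516442
[[ 79.18879196 401.54307997]
 [186.02790147 403.60071787]
 [203.62845099 412.75869173]
 [201.88052922 398.61003587]
 [205.39847272 427.08623709]
 [204.91792347 338.86130445]
 [208.50127177 366.79253634]]
```

View pics/v3.png

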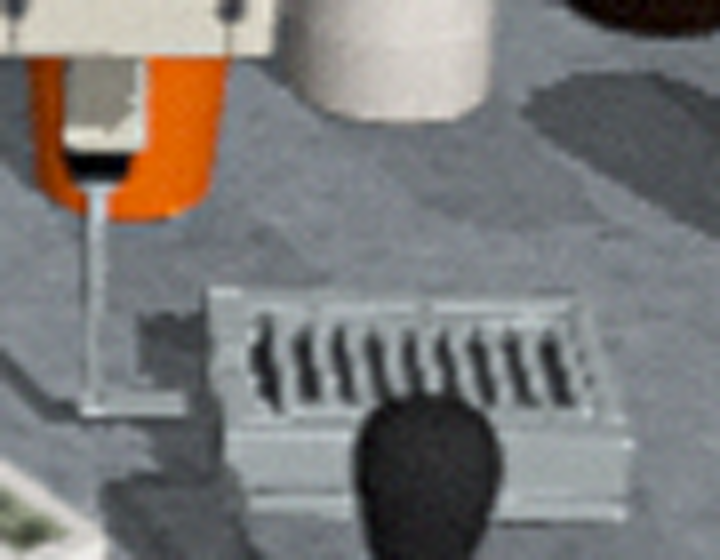

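The lever's near heel edge at crop (82,412) agrees with the prediction plus half its width. The tray's notch-end top corners are at about (208,292) and (228,430); I'll compare those with the model.

```bash
python3 - <<'E'
from h import *
u=np.array([np.cos(np.radians(-57)),np.sin(np.radians(-57)),0]);v=np.array([-u[1],u[0],0])
for T in([.504,-.286,.032],):
    T=np.array(T);q=[T-.059*u+.042*v,T-.059*u-.042*v,T+.059*u-.042*v,T+.059*u+.042*v]
    print(((proj("scene",q)-[350,255]+.5)*8-.5).round(0).tolist())
    a=proj("top",q); print((((a-[290,220])+.5)*4.7-.5).round(0).tolist())
# front edge profile in scene image: bright/dark transitions
g=cv2.cvtColor(np.load("pics/s3.npz")["p"],cv2.COLOR_BGR2GRAY)
for r in range(290,314,2): print(r,g[r,368:388].tolist())
E
```

```text
[[201.0, 285.0], [220.0, 432.0], [633.0, 441.0], [588.0, 292.0]]
[[443.0, 187.0], [530.0, 293.0], [676.0, 177.0], [588.0, 73.0]]
290 [112, 122, 122, 111, 115, 111, 122, 121, 138, 135, 137, 131, 123, 121, 120, 115, 117, 114, 114, 114]
292 [118, 117, 120, 121, 121, 121, 119, 96, 147, 163, 158, 161, 156, 156, 154, 158, 157, 155, 154, 153]
294 [103, 86, 68, 69, 103, 86, 70, 69, 133, 155, 154, 155, 159, 161, 123, 114, 147, 166, 167, 171]
296 [62, 62, 65, 66, 66, 62, 66, 71, 126, 154, 162, 154, 158, 178, 117, 65, 130, 160, 157, 111]
298 [80, 80, 81, 75, 68, 64, 66, 66, 102, 147, 172, 168, 169, 103, 37, 53, 136, 159, 108, 45]
300 [78, 81, 74, 77, 81, 87, 86, 74, 131, 162, 160, 161, 167, 96, 39, 43, 102, 149, 139, 73]
302 [133, 97, 83, 79, 86, 80, 83, 68, 120, 141, 152, 151, 157, 177, 98, 42, 59, 140, 163, 84]
304 [148, 147, 149, 155, 142, 98, 73, 69, 89, 120, 147, 154, 157, 157, 111, 56, 54, 141, 165, 109]
306 [155, 155, 156, 158, 156, 110, 85, 71, 76, 88, 140, 153, 157, 158, 166, 169, 116, 135, 181, 189]
308 [80, 73, 78, 75, 76, 78, 79, 78, 68, 69, 141, 161, 155, 162, 154, 158, 162, 162, 159, 156]
310 [120, 94, 84, 85, 81, 87, 80, 80, 66, 66, 150, 172, 166, 164, 167, 165, 166, 168, 164, 168]
312 [138, 99, 82, 75, 70, 77, 81, 86, 72, 80, 146, 165, 160, 161, 162, 161, 166, 158, 163, 160]
```

Emit:
move_arm --rows "0 0 0 0.006 0 0.0008 0; 0 0 0 0.006 0 0 0; 0 0 0 0.006 0 0 0; 0 0 0 0.006 0 0 0; 0 0 0 0 0 0 0"

```text
t: 7.3
eef_pos: [0.4647, -0.2277, 0.1191]
ee_rot: [-3.138, -0.004, -1.001]
force: [-0.6, -0.8, -0.9]
width: 0.016
gripper_force: 45.0
```

Emit:
move_arm --rows "0 0 0 0.006 0 0 0; 0 0 0 0.006 0 0 0; 0 0 0 0.006 0 0 0; 0 0 0 0 0 0 0"

```text
t: 7.8
eef_pos: [0.4744, -0.2428, 0.1192]
ee_rot: [-3.138, -0.004, -1.001]
force: [-0.5, 0.2, -0.5]
width: 0.0159
gripper_force: 45.0
```

```bash
cat > k.py <<'E'
from h import *
p,d=arm.grab_frame("scene"); np.savez("pics/s4.npz",p=p,d=d)
cv2.imwrite("pics/v4.png",cv2.resize(p[235:325,340:440],None,fx=7,fy=6.6,interpolation=cv2.INTER_CUBIC))
s=arm.get_state();print(s["t"],s["eef_pos"],s["ee_rot"],s["force"])
P,r=pose(); M=r.as_matrix(); heel=P-.011*M[:,2]+.117*M[:,2]-.0025*M[:,0]; print("heel",heel); 
u=np.array([np.cos(np.radians(-57)),np.sin(np.radians(-57)),0]);v=np.array([-u[1],u[0],0]);sill=np.array([.4746,-.2407,.011]);print("to sill u,v,z",(sill-heel)@u,(sill-heel)@v,(sill-heel)[2])
E
python3 k.py
```

```text
7.85 [ 0.47419426 -0.24262556  0.11916084] [-3.13776734 -0.00366738 -1.00084947] [ 0.17495176 -0.02499466 -1.12658291]
heel [ 0.47339645 -0.24062925  0.01315316]
to sill u,v,z 0.0007148388720600753 0.0009708472138901216 -0.002153155363102009
```

Emit:
move_arm --rows "0 0 0 0.001 0 0.001 0; 0 0 0 0 0 0.001 0; 0 0 0 0 0 0 0; 0 0 0 0 0 0 0"

```text
t: 8.35
eef_pos: [0.4747, -0.2432, 0.1173]
ee_rot: [-3.138, -0.004, -1.0]
force: [0.3, 0.4, -1.3]
width: 0.0163
gripper_force: 45.0
```

```bash
python3 k.py
```

```text
8.4 [ 0.47476715 -0.24324727  0.11732894] [-3.13761884 -0.00391057 -1.00026523] [-0.67068382 -0.04630457 -1.04187048]
heel [ 0.47399534 -0.24126462  0.01132081]
to sill u,v,z -0.00014420755014334574 0.0008146236085280474 -0.0003208080957672003
```

View pics/v4.png

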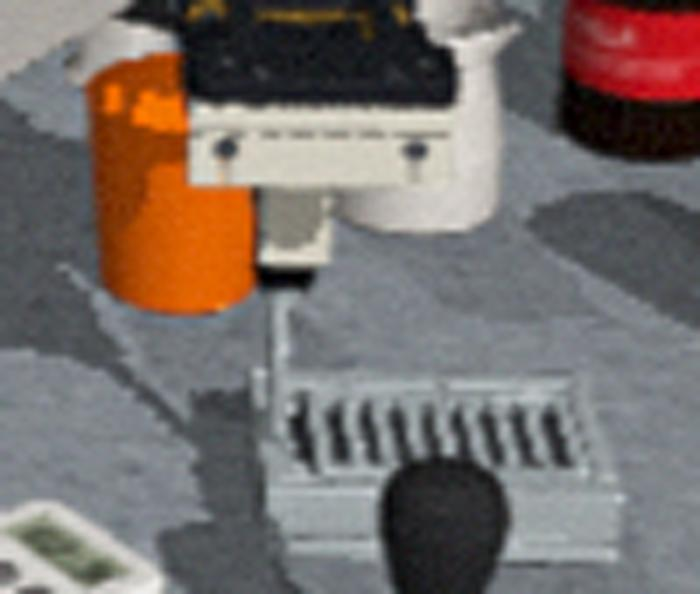

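The lever stands in the notch at crop (280,300–430), with its toe under the grate and no contact forces. Now I lean it back about the heel.

Emit:
move_arm --rows "0 0 0 0 0 0.0006 0; 0 5 0 -0.0093 0 0.0002 0; 0 5 0 -0.0093 0 0.0002 0; 0 5 0 -0.0093 0 0.0002 0; 0 0 0 0 0 0 0"

```text
t: 9.02
eef_pos: [0.4584, -0.2189, 0.1134]
ee_rot: [-3.138, -0.267, -0.998]
force: [-1.8, 3.7, 1.9]
width: 0.0157
gripper_force: 45.0
```

Emit:
move_arm --rows "0 5 0 -0.0093 0 0.0002 0; 0 5 0 -0.0093 0 0.0002 0; 0 5 0 -0.0093 0 0.0002 0; 0 5 0 -0.0093 0 0.0002 0; 0 0 0 0 0 0 0"

```text
t: 9.65
eef_pos: [0.4908, -0.1936, 0.1577]
ee_rot: [3.09, -0.526, -1.0]
force: [0.3, 1.1, -0.9]
width: 0.0159
gripper_force: 45.0
```

```bash
python3 k.py
```

```text
9.7 [ 0.49008004 -0.19390497  0.15706387] [ 3.09011703 -0.52474402 -1.00038548] [-0.99187833  0.44059077 -1.39325984]
heel [ 0.5129588  -0.23966718  0.06419497]
to sill u,v,z -0.02002550224330491 -0.032732913491656 -0.053194974292532574
```

View pics/v4.png

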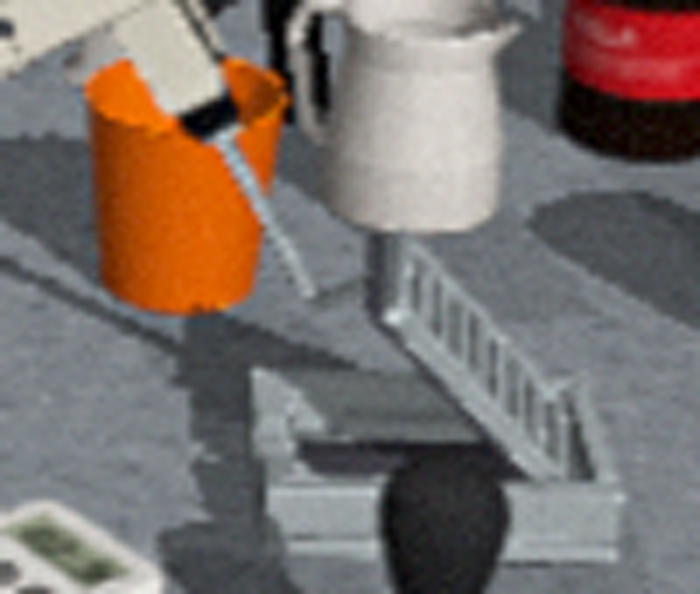

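The lever came up out of the notch to z≈0.16 instead of pivoting, and the grate has been flung up to about 45°. I'll check whether it is still moving and which joint limited the arm.

```bash
python3 - <<'E'
from h import *
print(arm.get_state()["q"].round(3),arm.get_state()["qd"].round(2))
a=np.load("pics/s4.npz")["p"]
p,d=arm.grab_frame("scene"); np.savez("pics/s5.npz",p=p,d=d)
print(np.abs(p[235:325,340:440].astype(int)-a[235:325,340:440]).mean())
Q=pts("scene",d); h=Q[...,2]
m=(h>.04)&(h<.14)&(np.hypot(Q[...,0]-.52,Q[...,1]+.30)<.075); q=Q[m]; c=q.mean(0); print(m.sum(),c, np.linalg.svd(q-c,full_matrices=False)[2][2],q.max(0),q.min(0))
cv2.imwrite("pics/v5.png",cv2.resize(p[235:325,340:440],None,fx=7,fy=6.6,interpolation=cv2.INTER_CUBIC))
E
```

```text
[ 0.186  0.04  -1.014  1.007 -0.608 -0.503] [-0.01 -0.   -0.01 -0.01  0.01  0.01]
4.277925925925926
477 [ 0.50423002 -0.28498142  0.07077473] [ 0.33786878 -0.49562144  0.80012754] [ 0.54800365 -0.22758155  0.09605846] [ 0.47346595 -0.32909617  0.04003641]
```

View pics/v5.png

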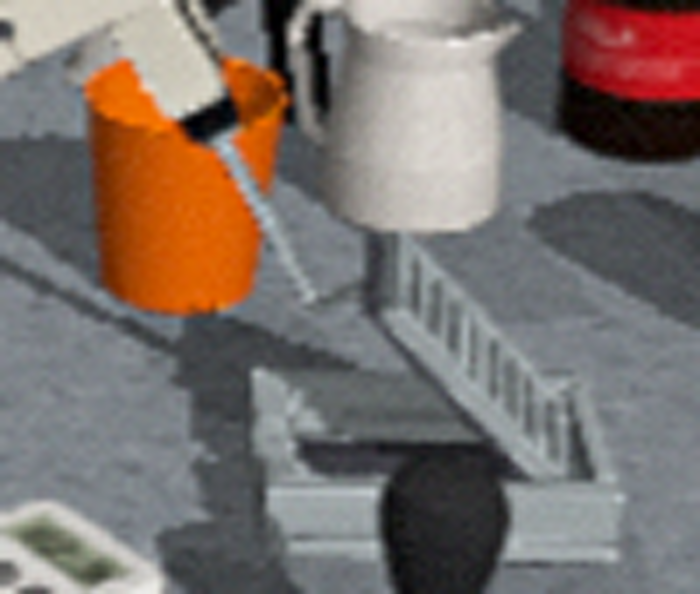

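The arm has stopped and the grate still rests at about 37°. The toe tip at crop (368,292) meets the raised end of the grate, which runs (385,310)–(400,235). Joint 3 is at its limit (−1.014). That was the tenth picture, so I work from numbers now.

```bash
cat > g.py <<'E'
from h import *
u=np.array([np.cos(np.radians(-57)),np.sin(np.radians(-57)),0]);v=np.array([-u[1],u[0],0]);T=np.array([.504,-.286,0])
def rel(x): x=np.atleast_2d(x)-T; return np.c_[x@u,x@v,x[:,2]]
def lev():
    P,r=pose(); M=r.as_matrix(); heel=P+.106*M[:,2]-.0025*M[:,0]; return heel,M
E
cat > j.py <<'E'
from g import *
heel,M=lev(); X=np.array([heel,heel+.032*M[:,0]]); print("heel,tip rel",rel(X).round(4).tolist())
print(((proj("scene",X)-[340,235]+.5)*[7,6.6]).round())
d=np.load("pics/s5.npz")["d"]; W=pts("scene",d)
for nm,(cx,cy) in dict(heel=(312,293),shank=(265,210),toe=(340,293),toetip=(362,288),endnear=(392,318),endfar=(404,245),midgrate=(470,380),hingenear=(545,470),endface=(380,270),low=(430,345)).items():
    x,y=int(cx/7+340),int(cy/6.6+235); print(nm,(x,y),rel(W[y,x]).round(3).tolist())
E
python3 j.py
```

```text
heel,tip rel [[-0.0341, 0.0322, 0.0639], [-0.0064, 0.032, 0.0799]]
[[325. 307.]
 [408. 270.]]
heel (384, 279) [[-0.039, 0.027, 0.072]]
shank (377, 266) [[-0.058, 0.029, 0.106]]
toe (388, 279) [[-0.03, 0.029, 0.071]]
toetip (391, 278) [[-0.023, 0.029, 0.074]]
endnear (396, 283) [[-0.017, -0.021, 0.089]]
endfar (397, 272) [[-0.01, 0.024, 0.093]]
midgrate (407, 292) [[0.01, -0.022, 0.066]]
hingenear (417, 306) [[0.035, -0.027, 0.032]]
endface (394, 275) [[-0.018, 0.016, 0.089]]
low (401, 287) [[-0.005, -0.026, 0.081]]
```

```bash
python3 - <<'E'
from g import *
P,r=pose(); D=np.array([0,0,.04])+.015*v-.02*u
print(r.inv().apply(D).round(4), rel(P+D), (P+D))
E
```

```text
[ 0.0026 -0.0125 -0.0454] [[-0.10486038  0.05295644  0.19676703]] [ 0.49130195 -0.16921454  0.19676703]
```

Emit:
move_arm --rows "0 0 0 0.0013 -0.006 -0.023 0; 0 0 0 0.0013 -0.006 -0.023 0; 0 0 0 0 0 0 0; 0 0 0 0 0 0 0"

```text
t: 10.25
eef_pos: [0.49, -0.1695, 0.1968]
ee_rot: [3.089, -0.525, -1.001]
force: [-0.6, -0.9, -0.8]
width: 0.0157
gripper_force: 45.0
```

```bash
cat > gr.py <<'E'
from g import *
import sys
out=[]
for n in("scene","top"):
    p,d=arm.grab_frame(n); W=pts(n,d).reshape(-1,3); q=rel(W); np.savez(f"pics/{n}L.npz",p=p,d=d)
    m=(abs(q[:,0])<.065)&(abs(q[:,1])<.025)&(q[:,2]>.012)&(q[:,2]<.12); q=q[m]
    b=np.arange(-.06,.061,.01); k=np.digitize(q[:,0],b)
    print(n,"u:z90",[(round(float(b[i-1])+.005,3),round(float(np.percentile(q[k==i,2],80)),4),int((k==i).sum())) for i in range(1,len(b)) if (k==i).sum()>3])
s=arm.get_state();print(s["t"],s["eef_pos"],s["ee_rot"],s["q"].round(2),s["force"].round(1),s["width"]); h,M=lev();print("heel rel",rel(h).round(4),"tip",rel(h+.032*M[:,0]).round(4))
E
python3 gr.py
```

```text
scene u:z90 [(-0.055, 0.0353, 54), (-0.045, 0.0454, 58), (-0.035, 0.0434, 60), (-0.025, 0.0431, 52), (-0.015, 0.0415, 47), (-0.005, 0.0403, 45), (0.005, 0.0401, 50), (0.015, 0.0383, 50), (0.025, 0.0372, 50), (0.035, 0.035, 49), (0.045, 0.0355, 30), (0.055, 0.0321, 54)]
top u:z90 [(-0.055, 0.038, 44), (-0.045, 0.0453, 61), (-0.035, 0.0432, 62), (-0.025, 0.0435, 59), (-0.015, 0.0415, 52), (-0.005, 0.0417, 61), (0.005, 0.0389, 57), (0.015, 0.0375, 53), (0.025, 0.0369, 59), (0.035, 0.0359, 59), (0.045, 0.0355, 33), (0.055, 0.0329, 62)]
10.35 [ 0.48968314 -0.16977781  0.1965052 ] [ 3.08819057 -0.52471603 -1.00095873] [ 0.32 -0.01 -0.93  0.82 -0.75 -0.41] [ 0.5 -0.7 -1.2] 0.01588900906095267
heel rel [[-0.0544  0.0453  0.1036]] tip [[-0.0267  0.0452  0.1197]]
```

The grate now rests on the sprung balls, with its notch end about 10 mm up and its surface sloping from 0.045 down to 0.035. Next is the lever to the cup.

```bash
python3 - <<'E'
from g import *
C=np.array([.4295,.1475,0]);Q=axes(-57,7);M=Q.as_matrix()
heel=C-.022*u+[0,0,.135]; tcp=heel-.106*M[:,2]+.0025*M[:,0]; print(tcp)
plan([((.475,-.12,.26),axes(-57,15),4),(tcp,Q,8)])
E
```

```text
[0.41183366 0.17470378 0.24051457]
-- dist 0.082 ang 15.4
0.8 -3.8 -0.2 -0.0028 -0.0026 -0.0201
0.8 -3.8 -0.2 -0.0041 -0.0028 -0.0199
0.8 -3.8 -0.2 -0.0054 -0.0031 -0.0195
0.8 -3.8 -0.2 -0.0067 -0.0034 -0.0191
-- dist 0.302 ang 8.0
0.0 -1.0 -0.0 -0.0346 -0.0134 -0.0068
0.0 -1.0 -0.0 -0.0347 -0.0134 -0.0062
0.0 -1.0 -0.0 -0.0348 -0.0134 -0.0055
0.0 -1.0 -0.0 -0.0349 -0.0134 -0.0049
0.0 -1.0 -0.0 -0.0350 -0.0134 -0.0043
0.0 -1.0 -0.0 -0.0351 -0.0134 -0.0037
0.0 -1.0 -0.0 -0.0351 -0.0134 -0.0031
0.0 -1.0 -0.0 -0.0352 -0.0134 -0.0025
```

Emit:
move_arm --rows "0.8 -3.8 -0.2 -0.0028 -0.0026 -0.02 0; 0.8 -3.8 -0.2 -0.0041 -0.0028 -0.02 0; 0.8 -3.8 -0.2 -0.0054 -0.003 -0.0195 0; 0.8 -3.8 -0.2 -0.0067 -0.0034 -0.019 0"

```text
t: 10.85
eef_pos: [0.4749, -0.1195, 0.2606]
ee_rot: [-3.141, -0.257, -0.993]
force: [0.0, -0.2, -0.2]
width: 0.0158
gripper_force: 45.0
```

Emit:
move_arm --rows "0 -1 0 -0.0346 -0.0134 -0.0068 0; 0 -1 0 -0.0347 -0.0134 -0.0062 0; 0 -1 0 -0.0348 -0.0134 -0.0055 0; 0 -1 0 -0.0349 -0.0134 -0.0049 0; 0 -1 0 -0.035 -0.0134 -0.0043 0; 0 -1 0 -0.035 -0.0134 -0.0037 0; 0 -1 0 -0.035 -0.0134 -0.0031 0; 0 -1 0 -0.035 -0.0134 -0.0025 0"

```text
t: 11.85
eef_pos: [0.4114, 0.1747, 0.2413]
ee_rot: [-3.142, -0.12, -0.994]
force: [0.2, -0.2, -0.9]
width: 0.0157
gripper_force: 45.0
```

Emit:
move_arm --rows "0 0 0 0 0 0 0; 0 0 0 0 0 0 0; 0 0 0 0 0 0 0"

```text
t: 12.22
eef_pos: [0.4118, 0.1735, 0.2419]
ee_rot: [-3.141, -0.121, -0.994]
force: [0.1, -0.4, -1.4]
width: 0.016
gripper_force: 45.0
```

```bash
cat > cup.py <<'E'
from g import *
s=arm.get_state();print(s["t"],s["eef_pos"],s["ee_rot"],s["force"].round(1),s["width"])
p,d=arm.grab_frame("scene");W=pts("scene",d);np.savez("pics/cupS.npz",p=p,d=d)
h,M=lev();print("heel",h.round(4),"tip",(h+.032*M[:,0]).round(4),"handle end?", (h+.08*-M[:,2]).round(4))
L=(W-h)@M  # lever frame x,y(-),z(down)
x,y,z=L[...,0],L[...,1],-L[...,2]
sh=(abs(y)<.015)&(x>-.012)&(x<.016)&(z>.012)&(z<.075);print("shank pts",sh.sum(),np.median(L[sh][:,:2],0).round(4))
for a,b in((.012,.03),(.03,.055),(.055,.075)):
    k=sh&(z>a)&(z<b); print(a,k.sum(),np.median(L[k][:,:2],0).round(4))
to=(abs(y)<.015)&(x>.008)&(x<.045)&(abs(z)<.02); print("toe",to.sum(),"z",np.median(z[to]).round(4),"xmax",np.percentile(x[to],95) if to.sum() else 0)
h_=W[...,2];m=(h_>.06)&(h_<.1)&(np.hypot(W[...,0]-.43,W[...,1]-.1475)<.06); r=cv2.minAreaRect(W[m][:,:2].astype(np.float32)*1000);print("cup",r,m.sum())
E
python3 cup.py
```

```text
12.225 [0.41182257 0.17347257 0.2418882 ] [-3.14073849 -0.12058386 -0.99387603] [ 0.1 -0.4 -1.4] 0.016040014690203455
heel [0.4176 0.165  0.1365] tip [0.4349 0.1384 0.1403] handle end? [0.4122 0.173  0.2159]
shank pts 59 [0.     0.0049]
0.012 17 [-0.001   0.0038]
0.03 23 [0.0003 0.0054]
0.055 19 [0.0003 0.0038]
toe 17 z 0.0016 xmax 0.02604543824972154
cup ((429.6689453125, 148.08175659179688), (81.8857192993164, 73.37605285644531), 42.45158386230469) 455
```

Emit:
move_arm --rows "0 0 0 -0.003 0 0.0248 0; 0 0 0 -0.003 0 0.0248 0; 0 0 0 -0.003 0 0.0248 0; 0 0 0 -0.003 0 0.0248 0; 0 0 0 -0.0024 0 0.0198 0; 0 0 0 0 0 0 0; 0 0 0 0 0 0 0"

```text
t: 13.15
eef_pos: [0.4124, 0.1747, 0.123]
ee_rot: [-3.139, -0.12, -0.993]
force: [-0.6, -0.2, 0.0]
width: 0.0157
gripper_force: 45.0
```

```bash
python3 cup.py
```

```text
13.15 [0.41238512 0.17465389 0.12303785] [-3.13931865 -0.12025132 -0.99310325] [-0.6 -0.2  0. ] 0.015719774008723125
heel [0.4183 0.1665 0.0177] tip [0.4357 0.1399 0.0215] handle end? [0.4129 0.1744 0.0971]
shank pts 28 [-0.0029  0.0054]
0.012 4 [-0.0057  0.012 ]
0.03 2 [-0.0056  0.0142]
0.055 22 [-0.0008  0.0038]
toe 0 z nan xmax 0
cup ((429.1014709472656, 148.34536743164062), (82.96282196044922, 74.50181579589844), 42.395286560058594) 465
  return _methods._mean(a, axis=axis, dtype=dtype,
  ret = ret.dtype.type(ret / rcount)
```

Inside the cup with no contact. I'll lower the last ~13 mm in small steps.

Emit:
move_arm --rows "0 0 0 -0.0006 0 0.005 0; 0 0 0 -0.0006 0 0.005 0; 0 0 0 0 0 0.0015 0; 0 0 0 0 0 0 0"

```text
t: 13.7
eef_pos: [0.4136, 0.1764, 0.1132]
ee_rot: [-3.135, -0.12, -0.992]
force: [-9.0, 1.7, 25.2]
width: 0.0157
gripper_force: 45.0
```

Emit:
move_arm --rows "0 0 0 0 0 0.0015 0; 0 0 0 0 0 0 0"

```text
t: 13.95
eef_pos: [0.4142, 0.1768, 0.113]
ee_rot: [-3.134, -0.12, -0.991]
force: [-14.7, 2.3, 39.5]
width: 0.0158
gripper_force: 45.0
```

Emit:
move_arm --rows "0 0 0 0 0 -0.005 0; 0 0 0 0.004 0 0 0; 0 0 0 0 0 0 0; 0 0 0 0 0 0.003 0; 0 0 0 0 0 0 0"

```text
t: 14.58
eef_pos: [0.4144, 0.1713, 0.1117]
ee_rot: [-3.14, -0.12, -0.993]
force: [0.1, 0.6, -0.9]
width: 0.0158
gripper_force: 45.0
```

Emit:
move_arm --rows "0 0 0 0 0 0.0015 0; 0 0 0 0 0 0 0"

```text
t: 14.82
eef_pos: [0.4141, 0.1706, 0.1097]
ee_rot: [-3.141, -0.121, -0.993]
force: [-0.0, 0.3, -0.5]
width: 0.0157
gripper_force: 45.0
```

```bash
python3 cup.py 2>/dev/null
```

```text
14.825 [0.41405146 0.17064695 0.10968046] [-3.14124491 -0.12056733 -0.99280403] [-0.   0.3 -0.5] 0.01568450122423004
heel [0.4197 0.1621 0.0042] tip [0.437  0.1355 0.0081] handle end? [0.4144 0.1701 0.0837]
shank pts 11 [-0.01    0.0053]
0.012 0 [nan nan]
0.03 3 [-0.01    0.0128]
0.055 8 [-0.0008  0.0002]
toe 9 z -0.0089 xmax 0.04482147918894584
cup ((426.57818603515625, 147.85220336914062), (75.0815658569336, 79.24053192138672), 88.50491333007812) 464
```

Emit:
move_arm --rows "0 0 0 0 0 0.001 0; 0 2 0 -0.0037 0 0 0; 0 2 0 -0.0037 0 0 0; 0 0 0 0 0 0 0"

```text
t: 15.38
eef_pos: [0.4104, 0.1773, 0.1088]
ee_rot: [-3.14, -0.192, -0.991]
force: [-1.0, -2.5, 8.6]
width: 0.0158
gripper_force: 45.0
```

Emit:
move_arm --rows "0 0 0 0 0 0.001 0; 0 0 0 0 0 0 0"

```text
t: 15.62
eef_pos: [0.4108, 0.1771, 0.1086]
ee_rot: [-3.139, -0.191, -0.992]
force: [-7.2, -1.1, 19.2]
width: 0.0158
gripper_force: 45.0
```

Emit:
move_arm --rows "0 0 0 0 0 -0.0015 0; 0 0 0 0 0 0 0" --squeeze 10

```text
t: 15.88
eef_pos: [0.4104, 0.1773, 0.1089]
ee_rot: [-3.14, -0.19, -0.993]
force: [-0.7, -0.4, 4.2]
width: 0.0159
gripper_force: 10.0
```

Emit:
move_arm --rows "0 0 0 0 0 0 0.02; 0 0 0 0 0 0 0.028; 0 0 0 0 0 0 0.036; 0 0 0 0 0 0 0.036; 0 0 0 0 0 0 0.036"

```text
t: 16.5
eef_pos: [0.4103, 0.1771, 0.1086]
ee_rot: [-3.14, -0.19, -0.993]
force: [0.2, -0.1, -0.1]
width: 0.0355
gripper_force: 0.0
```

Emit:
move_arm --rows "0 0 0 0 0 -0.02 0.036; 0 0 0 0 0 -0.03 0.036; 0 0 0 0 0 -0.04 0.036; 0 0 0 0 0 -0.04 0.036; 0 0 0 0 0 0 0.036"

```text
t: 17.12
eef_pos: [0.3976, 0.1994, 0.2392]
ee_rot: [-3.134, -0.188, -0.993]
force: [0.3, -0.1, -1.5]
width: 0.0359
gripper_force: 0.0
```

```bash
python3 - <<'E'
from g import *
s=arm.get_state();print(s["t"],s["eef_pos"],s["ee_rot"],s["force"].round(1),s["width"])
for n in("scene","top"):
    p,d=arm.grab_frame(n);W=pts(n,d);h=W[...,2];np.savez(f"pics/{n}C.npz",p=p,d=d)
    near=np.hypot(W[...,0]-.42,W[...,1]-.16)<.08
    m=(h>.06)&(h<.09)&near; r=cv2.minAreaRect(W[m][:,:2].astype(np.float32)*1000);print(n,"cup",r,m.sum())
    m=(h>.098)&(h<.165)&near&(p.max(2)<60)
    if m.sum()>5: q=W[m];print("handle",m.sum(),q.mean(0).round(3),q.min(0).round(3),q.max(0).round(3),np.linalg.svd(q-q.mean(0),full_matrices=False)[2][0].round(3))
E
```

```text
17.125 [0.39762701 0.19935738 0.23916563] [-3.13448818 -0.18785903 -0.99290071] [ 0.3 -0.1 -1.5] 0.03589572482827298
scene cup ((421.51983642578125, 135.88504028320312), (113.3127212524414, 74.00897216796875), 58.245906829833984) 439
handle 145 [0.41  0.162 0.127] [0.402 0.152 0.098] [0.423 0.172 0.153] [ 0.007 -0.063 -0.998]
top cup ((420.38018798828125, 134.0604248046875), (107.77107238769531, 75.25157165527344), 58.624778747558594) 139
handle 45 [0.413 0.163 0.144] [0.406 0.155 0.103] [0.422 0.172 0.16 ] [0.075 0.133 0.988]
```

The lever stands in the cup with its handle at 0.10–0.16 m, and the arm is free of it. Now the grate.

```bash
python3 - <<'E'
from g import *
A=T-.033*u
print(A)
plan([((.46,-.10,.25),axes(-57,0),6),((A[0],A[1],.10),axes(-57,-5),7)])
E
```

```text
[ 0.48602691 -0.25832387  0.        ]
-- dist 0.305 ang 10.9
-0.0 -1.8 0.0 0.0469 0.0182 0.0066
-0.0 -1.8 0.0 0.0471 0.0182 0.0051
-0.0 -1.8 0.0 0.0473 0.0182 0.0037
-0.0 -1.8 0.0 0.0474 0.0182 0.0022
-0.0 -1.8 0.0 0.0474 0.0182 0.0007
-0.0 -1.8 0.0 0.0474 0.0182 -0.0008
-- dist 0.220 ang 5.0
0.0 -0.7 0.0 0.0210 0.0092 0.0214
0.0 -0.7 0.0 0.0213 0.0092 0.0212
0.0 -0.7 0.0 0.0215 0.0092 0.0209
0.0 -0.7 0.0 0.0218 0.0092 0.0206
0.0 -0.7 0.0 0.0220 0.0092 0.0204
0.0 -0.7 0.0 0.0223 0.0092 0.0201
0.0 -0.7 0.0 0.0225 0.0092 0.0198
```

Emit:
move_arm --rows "0 -1.8 0 0.047 0.0182 0.0066 0.078; 0 -1.8 0 0.0471 0.0182 0.005 0.078; 0 -1.8 0 0.0473 0.0182 0.0037 0.078; 0 -1.8 0 0.0474 0.0182 0.0022 0.078; 0 -1.8 0 0.0474 0.0182 0.0007 0.078; 0 -1.8 0 0.0474 0.0182 -0.0008 0.078"

```text
t: 17.98
eef_pos: [0.46, -0.102, 0.2494]
ee_rot: [-3.141, 0.0, -0.993]
force: [1.3, 0.8, 1.1]
width: 0.0772
gripper_force: 0.0
```

Emit:
move_arm --rows "0 -0.7 0 0.021 0.0092 0.0214 0.078; 0 -0.7 0 0.0213 0.0092 0.0212 0.078; 0 -0.7 0 0.0215 0.0092 0.0209 0.078; 0 -0.7 0 0.0218 0.0092 0.0206 0.078; 0 -0.7 0 0.022 0.0092 0.0204 0.078; 0 -0.7 0 0.0223 0.0092 0.0201 0.078; 0 -0.7 0 0.0225 0.0092 0.0198 0.078; 0 0 0 0 0 0 0.078"

```text
t: 18.98
eef_pos: [0.4851, -0.2594, 0.0971]
ee_rot: [3.139, 0.089, -0.996]
force: [0.4, 0.1, 0.4]
width: 0.0778
gripper_force: 0.0
```

```bash
python3 gr.py; python3 - <<'E'
from g import *
A=T-.033*u
plan([((A[0],A[1],.046),axes(-57,-5),4)])
# grate lateral edges near raised end, from colour/height in scene
W=pts("scene",np.load("pics/sceneL.npz")["d"]).reshape(-1,3);q=rel(W)
m=(q[:,0]>-.047)&(q[:,0]<-.015)&(q[:,2]>.038)&(q[:,2]<.06)&(abs(q[:,1])<.05); print(m.sum(),np.percentile(q[m,1],[1,5,50,95,99]).round(4))
E
```

```text
scene u:z90 [(-0.055, 0.035, 51), (-0.045, 0.0453, 62), (-0.035, 0.0436, 56), (-0.025, 0.0432, 51), (-0.015, 0.0416, 55), (-0.005, 0.0399, 42), (0.005, 0.0395, 49), (0.015, 0.0386, 49), (0.025, 0.0367, 49), (0.035, 0.0363, 51), (0.045, 0.0364, 29), (0.055, 0.032, 60)]
top u:z90 [(-0.055, 0.0381, 57), (-0.045, 0.0461, 65), (-0.035, 0.0443, 62), (-0.025, 0.0415, 26), (-0.015, 0.0421, 32)]
19.075 [ 0.48625781 -0.258567    0.09944934] [ 3.14096347  0.08575533 -0.99372811] [-0.18  0.33 -0.35 -0.08 -0.96  0.8 ] [0.  0.5 0. ] 0.07783099559889849
heel rel [[-0.0442 -0.     -0.0059]] tip [[-0.0124  0.     -0.0087]]
-- dist 0.053 ang 0.1
0.0 -0.0 0.0 0.0011 0.0000 0.0133
0.0 -0.0 0.0 0.0011 0.0000 0.0133
0.0 -0.0 0.0 0.0011 0.0000 0.0133
0.0 -0.0 0.0 0.0011 0.0000 0.0133
135 [-0.0278 -0.0266  0.0005  0.0312  0.0352]
```

Emit:
move_arm --rows "0 0 0 0.0011 0 0.0133 0.076; 0 0 0 0.0011 0 0.0133 0.076; 0 0 0 0.0011 0 0.0133 0.076; 0 0 0 0.0011 0 0.0133 0.076; 0 0 0 0 0 0.002 0.076; 0 0 0 0 0 0 0.076" --squeeze 50

```text
t: 19.82
eef_pos: [0.4873, -0.2583, 0.0452]
ee_rot: [-3.141, 0.084, -0.992]
force: [-0.1, 0.1, 0.2]
width: 0.0757
gripper_force: 0.0
```

Emit:
move_arm --rows "0 0 0 0 0 0.001 0.076; 0 0 0 0 0 0 0.076; 0 0 0 0 0 0 0.076"

```text
t: 20.2
eef_pos: [0.4873, -0.2582, 0.0446]
ee_rot: [-3.14, 0.084, -0.992]
force: [-0.5, -0.4, -0.2]
width: 0.0761
gripper_force: 0.0
```

Emit:
move_arm --rows "0 0 0 0 0 0.001 0.076; 0 0 0 0 0 0.001 0.076; 0 0 0 0 0 0 0.076"

```text
t: 20.58
eef_pos: [0.487, -0.258, 0.0422]
ee_rot: [-3.14, 0.084, -0.992]
force: [1.1, -0.3, 0.6]
width: 0.0758
gripper_force: 0.0
```

Emit:
move_arm --rows "0 0 0 0 0 0 0.065; 0 0 0 0 0 0 0.055; 0 0 0 0 0 0 0.05; 0 0 0 0 0 0 0.05; 0 0 0 0 0 0 0.05" --squeeze 50

```text
t: 21.2
eef_pos: [0.4872, -0.258, 0.0423]
ee_rot: [-3.14, 0.084, -0.992]
force: [0.5, 0.2, -0.6]
width: 0.0592
gripper_force: 49.9
```

Emit:
move_arm --rows "0 0 0 -0.0005 0 -0.005 0.05; 0 0 0 -0.0009 0 -0.01 0.05; 0 0 0 -0.0009 0 -0.01 0.05; 0 0 0 -0.0013 0 -0.015 0.05; 0 0 0 -0.0017 0 -0.02 0.05; 0 0 0 -0.0026 0 -0.03 0.05; 0 0 0 -0.0035 0 -0.04 0.05; 0 0 0 0 0 0 0.05"

```text
t: 22.2
eef_pos: [0.4885, -0.2585, 0.1772]
ee_rot: [-3.136, 0.078, -0.992]
force: [0.3, 0.1, -3.0]
width: 0.0592
gripper_force: 50.0
```

```bash
python3 - <<'E'
from g import *
s=arm.get_state();print(s["t"],s["eef_pos"],s["ee_rot"],s["q"].round(2),s["force"].round(1),s["width"])
p,d=arm.grab_frame("scene");W=pts("scene",d);q=rel(W.reshape(-1,3)); np.savez("pics/g.npz",p=p,d=d)
m=(abs(q[:,0])<.07)&(abs(q[:,1])<.028)&(q[:,2]>.08)&(q[:,2]<.19); q=q[m]
b=np.arange(-.07,.071,.01); k=np.digitize(q[:,0],b)
print([(round(float(b[i-1])+.005,3),np.percentile(q[k==i,2],[10,50,90]).round(3).tolist(),int((k==i).sum())) for i in range(1,len(b)) if (k==i).sum()>3])
# wash tray floor rectangle: dark mask in top view
p,d=arm.grab_frame("top");a=(p.max(2)<90).astype(np.uint8);a[:, :120]=0;a[:,235:]=0;a[:275]=0;a[345:]=0
n,l,st,_=cv2.connectedComponentsWithStats(a);i=1+st[1:,4].argmax();v_,u_=np.nonzero(l==i)
r=cv2.minAreaRect(np.c_[u_,v_].astype(np.float32));B=np.array([onz("top",*c,.010) for c in cv2.boxPoints(r)]);print("wash",r,B.mean(0).round(4),B.round(3).tolist())
E
```

```text
22.2 [ 0.48852881 -0.25852047  0.17718651] [-3.13571427  0.07838905 -0.99163412] [-0.18  0.24 -0.26 -0.07 -1.11  0.79] [ 0.3  0.1 -3. ] 0.05915937291675958
[(-0.055, [0.168, 0.169, 0.171], 12), (-0.045, [0.169, 0.175, 0.179], 61), (-0.035, [0.169, 0.174, 0.178], 12), (-0.015, [0.167, 0.173, 0.174], 17), (-0.005, [0.164, 0.171, 0.173], 47), (0.005, [0.162, 0.17, 0.172], 49), (0.015, [0.161, 0.169, 0.171], 53), (0.025, [0.159, 0.167, 0.169], 50), (0.035, [0.158, 0.165, 0.168], 46), (0.045, [0.164, 0.166, 0.167], 21)]
wash ((177.4460906982422, 309.4337463378906), (37.73402404785156, 70.68017578125), 84.5596694946289) [0.4176 0.3952 0.01  ] [[0.471, 0.501, 0.01], [0.473, 0.296, 0.01], [0.364, 0.291, 0.01], [0.362, 0.493, 0.01]]
```

```bash
python3 - <<'E'
from g import *
for f in("top0","scene0"):
    W=pts(f[:-1],np.load(f"pics/{f}.npz")["d"]).reshape(-1,3)
    for y0 in(.25,.35,.4,.45):
        print(f,y0,[(round(x,2),round(float(np.percentile(W[k,2],95)),3)) for x in np.arange(.44,.6,.02) if (k:=(W[:,0]>x)&(W[:,0]<x+.02)&(abs(W[:,1]-y0)<.03)).sum()>3])
w=np.array([.4176,.3952,0]);uu=np.array([np.cos(np.radians(-88)),np.sin(np.radians(-88)),0]);A=w-.033*uu;print(A)
plan([((.475,-.10,.27),axes(-62,-4),4),((.42,.17,.275),axes(-75,-2),7),((A[0],A[1],.12),axes(-88,0),8)])
E
```

```text
top0 0.25 [(np.float64(0.44), 0.006), (np.float64(0.46), 0.006), (np.float64(0.48), 0.004), (np.float64(0.5), 0.005), (np.float64(0.52), 0.005), (np.float64(0.54), 0.188), (np.float64(0.56), 0.195), (np.float64(0.58), 0.199)]
top0 0.35 [(np.float64(0.44), 0.008), (np.float64(0.46), 0.015), (np.float64(0.48), 0.005), (np.float64(0.5), 0.005), (np.float64(0.52), 0.005), (np.float64(0.54), 0.121), (np.float64(0.56), 0.128), (np.float64(0.58), 0.128)]
top0 0.4 [(np.float64(0.44), 0.008), (np.float64(0.46), 0.014), (np.float64(0.48), 0.005), (np.float64(0.5), 0.005), (np.float64(0.52), 0.005), (np.float64(0.54), 0.121), (np.float64(0.56), 0.127), (np.float64(0.58), 0.129)]
top0 0.45 [(np.float64(0.44), 0.008), (np.float64(0.46), 0.016), (np.float64(0.48), 0.004), (np.float64(0.5), 0.005), (np.float64(0.52), 0.004), (np.float64(0.54), 0.12), (np.float64(0.56), 0.127), (np.float64(0.58), 0.128)]
scene0 0.25 [(np.float64(0.44), 0.001), (np.float64(0.46), 0.0), (np.float64(0.48), 0.0), (np.float64(0.5), -0.579), (np.float64(0.54), 0.185), (np.float64(0.56), 0.193), (np.float64(0.58), 0.197)]

[... 754 characters left out ...]
.0365 -0.0192 -0.0211
0.1 0.2 1.3 -0.0368 -0.0184 -0.0212
0.1 0.2 1.3 -0.0371 -0.0176 -0.0213
0.1 0.2 1.3 -0.0374 -0.0168 -0.0214
-- dist 0.276 ang 13.2
0.1 0.3 1.9 -0.0377 -0.0112 0.0019
0.1 0.3 1.9 -0.0381 -0.0099 0.0018
0.1 0.3 1.9 -0.0384 -0.0087 0.0016
0.1 0.3 1.9 -0.0386 -0.0075 0.0014
0.1 0.3 1.9 -0.0389 -0.0062 0.0012
0.1 0.3 1.9 -0.0390 -0.0049 0.0010
0.1 0.3 1.9 -0.0392 -0.0037 0.0008
-- dist 0.301 ang 13.2
0.0 0.2 1.6 -0.0306 -0.0079 0.0205
0.0 0.2 1.6 -0.0309 -0.0070 0.0203
0.0 0.2 1.6 -0.0312 -0.0062 0.0202
0.0 0.2 1.6 -0.0314 -0.0053 0.0201
0.0 0.2 1.6 -0.0316 -0.0044 0.0199
0.0 0.2 1.6 -0.0318 -0.0034 0.0198
0.0 0.2 1.6 -0.0320 -0.0025 0.0197
0.0 0.2 1.6 -0.0322 -0.0016 0.0195
```

Emit:
move_arm --rows "0.1 0.2 1.3 -0.0365 -0.0192 -0.0211 0.05; 0.1 0.2 1.3 -0.0368 -0.0184 -0.0212 0.05; 0.1 0.2 1.3 -0.037 -0.0176 -0.0213 0.05; 0.1 0.2 1.3 -0.0374 -0.0168 -0.0214 0.05"

```text
t: 22.8
eef_pos: [0.4744, -0.099, 0.2688]
ee_rot: [3.141, 0.071, -1.085]
force: [1.2, 0.5, -2.0]
width: 0.059
gripper_force: 50.0
```

Emit:
move_arm --rows "0.1 0.3 1.9 -0.0377 -0.0112 0.0019 0.05; 0.1 0.3 1.9 -0.0381 -0.01 0.0018 0.05; 0.1 0.3 1.9 -0.0384 -0.0087 0.0016 0.05; 0.1 0.3 1.9 -0.0386 -0.0075 0.0014 0.05; 0.1 0.3 1.9 -0.0389 -0.0062 0.0012 0.05; 0.1 0.3 1.9 -0.039 -0.005 0.001 0.05; 0.1 0.3 1.9 -0.0392 -0.0037 0.0008 0.05"

```text
t: 23.68
eef_pos: [0.4206, 0.1709, 0.2733]
ee_rot: [3.141, 0.033, -1.317]
force: [1.0, 0.9, -3.1]
width: 0.0589
gripper_force: 50.0
```

Emit:
move_arm --rows "0 0.2 1.6 -0.0306 -0.007 0.0205 0.05; 0 0.2 1.6 -0.0309 -0.0062 0.0203 0.05; 0 0.2 1.6 -0.0312 -0.0054 0.0202 0.05; 0 0.2 1.6 -0.0314 -0.0045 0.0201 0.05; 0 0.2 1.6 -0.0316 -0.0036 0.02 0.05; 0 0.2 1.6 -0.0318 -0.0026 0.0198 0.05; 0 0.2 1.6 -0.032 -0.0017 0.0197 0.05; 0 0.2 1.6 -0.0322 -0.0008 0.0195 0.05"

```text
t: 24.68
eef_pos: [0.4124, 0.4277, 0.1176]
ee_rot: [3.137, 0.003, -1.54]
force: [0.3, 0.1, -1.9]
width: 0.0592
gripper_force: 50.0
```

```bash
cat > w.py <<'E'
from g import *
s=arm.get_state();print(s["t"],s["eef_pos"],s["ee_rot"],s["q"].round(2),s["force"].round(1),s["width"])
zc=s["eef_pos"][2]
for n in("scene","top"):
    p,d=arm.grab_frame(n);W=pts(n,d);np.savez(f"pics/{n}W.npz",p=p,d=d)
    W=W.reshape(-1,3); m=(abs(W[:,0]-.415)<.026)&(abs(W[:,1]-.395)<.1)&(W[:,2]<zc+.02); q=W[m]
    b=np.arange(.295,.5,.015);k=np.digitize(q[:,1],b)
    print(n,[(round(float(b[i-1])+.0075,3),float(np.percentile(q[k==i,2],75).round(4)),int((k==i).sum())) for i in range(1,len(b)) if (k==i).sum()>3])
E
python3 w.py
```

```text
24.675 [0.41241351 0.42772837 0.1176325 ] [ 3.13740006  0.00324729 -1.54048858] [ 1.13  0.33 -0.32 -0.01 -0.92 -1.09] [ 0.3  0.1 -1.9] 0.05921495762460556
scene [(0.302, 0.0078, 84), (0.318, 0.004, 40), (0.333, 0.0035, 44), (0.348, 0.1087, 82), (0.363, 0.112, 57), (0.378, 0.1129, 56), (0.393, 0.1139, 43), (0.408, 0.1148, 40), (0.423, 0.1169, 44), (0.438, 0.1175, 35), (0.453, 0.0044, 18), (0.468, 0.0043, 18), (0.483, 0.0043, 16)]
top [(0.302, 0.0112, 94), (0.318, 0.0058, 90), (0.333, 0.0051, 96), (0.348, 0.01, 121), (0.363, 0.1075, 196), (0.378, 0.1102, 132), (0.393, 0.1119, 126), (0.408, 0.1125, 94), (0.423, 0.1139, 62), (0.438, 0.114, 8), (0.453, 0.1093, 4), (0.483, 0.005, 18)]
```

Emit:
move_arm --rows "0 2 0 0 0 0.02 0.05; 0 2 0 0 0 0.02 0.05; 0 0 0 -0.0014 0 0.02 0.05; 0 0 0 -0.0014 0 0.02 0.05; 0 0 0 -0.0006 0 0.008 0.05; 0 0 0 0 0 0 0.05; 0 0 0 0 0 0 0.05"

```text
t: 25.65
eef_pos: [0.4131, 0.4277, 0.032]
ee_rot: [3.139, -0.064, -1.539]
force: [-0.4, -0.5, -1.6]
width: 0.0593
gripper_force: 50.0
```

```bash
python3 w.py
```

```text
25.65 [0.41309469 0.42765084 0.03201832] [ 3.13928906 -0.06383077 -1.53920531] [ 1.15  0.45 -0.38  0.04 -0.8  -1.14] [-0.4 -0.5 -1.6] 0.05931105800453665
scene [(0.302, 0.0082, 79), (0.318, 0.0043, 43), (0.333, 0.0039, 42), (0.348, 0.0284, 81), (0.363, 0.0303, 39), (0.378, 0.0306, 35), (0.393, 0.0309, 32), (0.408, 0.031, 32), (0.423, 0.0313, 38), (0.438, 0.0308, 26)]
top [(0.302, 0.0091, 98), (0.318, 0.0058, 87), (0.333, 0.0054, 94), (0.348, 0.0265, 125), (0.363, 0.0305, 86), (0.378, 0.0319, 106), (0.393, 0.0312, 87), (0.408, 0.0322, 109), (0.423, 0.0318, 31), (0.438, 0.025, 18), (0.453, 0.0037, 15), (0.468, 0.0046, 19), (0.483, 0.0043, 6)]
```

Emit:
move_arm --rows "0 0 0 -0.0003 0 0.0035 0.05; 0 0 0 -0.0003 0 0.0035 0.05; 0 0 0 0 0 0 0.05" --squeeze 15

```text
t: 26.12
eef_pos: [0.4126, 0.4273, 0.0241]
ee_rot: [3.138, -0.065, -1.539]
force: [-0.3, 0.4, -1.9]
width: 0.06
gripper_force: 15.0
```

Emit:
move_arm --rows "0 0 0 0 0 0 0.075; 0 0 0 0 0 0 0.075; 0 0 0 0 0 0 0.075; 0 0 0 0 0 0 0.075"

```text
t: 26.62
eef_pos: [0.4128, 0.4276, 0.0245]
ee_rot: [3.139, -0.064, -1.539]
force: [0.8, -0.1, 0.0]
width: 0.0749
gripper_force: 0.0
```

Emit:
move_arm --rows "0 0 0 0 0 -0.02 0.075; 0 0 0 0 0 -0.04 0.075; 0 0 0 0 0 -0.05 0.075; 0 0 0 0 0 -0.05 0.075; 0 0 0 0 0 0 0.075; 0 0 0 0 0 0 0.075"

```text
t: 27.38
eef_pos: [0.4126, 0.4376, 0.1839]
ee_rot: [3.138, -0.064, -1.539]
force: [-0.7, 0.2, -0.4]
width: 0.0747
gripper_force: 0.0
```

```bash
python3 w.py; python3 - <<'E'
from g import *
for n in("scene","top"):
    f=np.load(f"pics/{n}W.npz");W=pts(n,f["d"]).reshape(-1,3);p=f["p"].reshape(-1,3)
    for nm,c,r,z0,z1 in(("grate",(.415,.395),.07,.011,.03),("handle",(.41,.16),.06,.1,.17),("shot",(.358,.083),.05,.035,.075),("pink",(.692,-.347),.06,.06,.1),("orange",(.602,-.131),.06,.06,.1),("tamp",(.369,-.352),.06,.08,.13),("jug",(.73,-.18),.07,.07,.11)):
        m=(np.hypot(W[:,0]-c[0],W[:,1]-c[1])<r)&(W[:,2]>z0)&(W[:,2]<z1)
        if nm=="grate": m&=(abs(W[:,0]-.4176)<.045)
        if m.sum()>5: b=cv2.minAreaRect(W[m][:,:2].astype(np.float32)*1000);print(n,nm,m.sum(),np.round(b[0]),np.round(b[1]),round(b[2]),W[m][:,2].max().round(3))
        else: print(n,nm,m.sum())
E
```

```text
27.375 [0.41259428 0.43756581 0.18394446] [ 3.1383963  -0.06406471 -1.53937551] [ 1.16  0.3  -0.2   0.03 -1.13 -1.14] [-0.7  0.2 -0.4] 0.07474810853598204
scene [(0.302, 0.0105, 81), (0.318, 0.004, 38), (0.333, 0.004, 42), (0.348, 0.0122, 65), (0.363, 0.0155, 23), (0.378, 0.0148, 17), (0.393, 0.0159, 12), (0.408, 0.0162, 9), (0.423, 0.0159, 15), (0.438, 0.0154, 22), (0.468, 0.0045, 15), (0.483, 0.0057, 15)]
top [(0.302, 0.0099, 94), (0.318, 0.0055, 94), (0.333, 0.0061, 92), (0.348, 0.0122, 106), (0.363, 0.0149, 87), (0.378, 0.0151, 99), (0.393, 0.0155, 87), (0.408, 0.0149, 104), (0.423, 0.0155, 86), (0.438, 0.0144, 87), (0.453, 0.0059, 84), (0.468, 0.0051, 91), (0.483, 0.0046, 39)]
scene grate 121 [422. 396.] [44. 97.] 3 0.017
scene handle 156 [415. 161.] [19. 20.] 12 0.154
scene shot 307 [358.  82.] [55. 50.] 73 0.063
scene pink 422 [ 693. -347.] [74. 80.] 79 0.084
scene orange 473 [ 601. -130.] [77. 78.] 77 0.089
scene tamp 284 [ 367. -354.] [38. 35.] 83 0.109
scene jug 305 [ 728. -159.] [97. 62.] 57 0.109
top grate 415 [417. 399.] [ 71. 121.] 1 0.024
top handle 62 [417. 163.] [16. 19.] 40 0.161
top shot 84 [358.  83.] [51. 50.] 86 0.068
top pink 181 [ 692. -347.] [72. 73.] 84 0.087
top orange 169 [ 602. -131.] [72. 76.] 83 0.094
top tamp 159 [ 370. -351.] [36. 36.] 86 0.112
top jug 153 [ 718. -162.] [62. 92.] 20 0.096
```

The grate lies flat in the tray (top at 16 mm all along), the lever stands in the cup, and nothing else has moved. I'm handing it in.

```bash
python3 -c "
from station import arm; print(arm.job_done())"
```

```text
the job is handed in; nothing more can be done
None
```

I handed the job in at about 27 s: the lever freed the grate and now stands toe down in the steel cup, and the grate lies flat, right way up, in the washing tray with nothing tipped; but past 15° of lean an arm joint hit its limit, so the lever slipped up out of the notch and flung that end of the grate up before it dropped back onto its catches.

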